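Pack out the gluing press and hold the joint closed

ROBOT

A 7-joint arm with a two-finger parallel gripper is mounted at the origin on the work surface. World frame = base frame: x ahead of the robot, y to its left, z up, the work surface at z = 0. Lengths are in m, angles in rad, forces in N, time in s.
With the tool pointing down it reaches from about 0.4 to 0.875 m from the base axis. Payload 6.5 kg.
Tool frame: the origin (TCP) lies at the centre of the arm's flange, where the gripper is bolted on; the fingertips stand 173 mm ahead of it and the grasp point (between the pads) lies 155 mm ahead of it; z points along the fingers, y is the line along which they close (so a half turn about z gives the same grasp; the last joint's range is limited). The gripper opens to 85 mm and grips with 20 to 120 N. Pads are 22 mm wide; open, the fingers measure 114 mm over their backs; the gripper's body (76 mm by 85 mm) begins 54 mm behind the grasp point. The pads swing forward as they close: fully open they stand 13 mm farther back than shut.
Start: joints at [-1.248, 0.536, -0.004, 1.538, 0.003, 1.067, -0.071], TCP at [0.246, 0.601, 0.405] pointing down, gripper open.
Joint ranges: [-2.7, 2.7], [-0.37, 2.16], [-1.27, 1.26], [0.24, 2.4], [-1.31, 4.45], [0.19, 1.91], [-2.76, 2.76]. Speed limits (rad/s): [2.39, 2.39, 3.14, 3.14, 3.14, 3.14, 3.14].

INTERFACE

Orientations are given as a rotation vector (axis times angle).
In Python, from bench import r, vision gives the robot as it stands. The module is installed in compiled form; this text tells all that it offers.
- The arm moves only by the tool step_arm, never from a script. Its argument "steps" is a list that holds one entry, the list of rows, each a list of 7 numbers: the shift along the world's x, y, z in mm, then the turn, a rotation vector about the world's x, y, z in rad, then the closure in counts, from 0 (fully open) to 255 (shut). In form: [[[dx, dy, dz, wx, wy, wz, jaw], ...]]. A call has 1 to 20 rows; each row is the pose to reach, as a shift and turn from the pose commanded when the call began; what a row does not reach only later rows make up. A row lasts 1/10 s, in which the tool goes at most 50 mm and 8.59 degrees, less where a joint would pass 70% of its speed; a pose out of reach is approached as far as the arm can. A call with a gripper value outside its range is refused whole. The fingers move at their own pace and stop on an object; "squeeze" is the grip in N (left out, the last holds). Time passes only in rows, so rows that repeat a pose let the fingers close. It gives the time, the measured TCP pose, the force, the opening and the grip force at its end, in the units of the state.
- r.state(): the state, without advancing time (a new reading comes with each control period).
- vision.get_image(name): name is "scene" or "top" or "wrist"; returns (picture, depth): 384x512x3 uint8, red, green, blue; 384x512 float32, m along the optical axis (not along the pixel's ray), 0 where there is no reading.
- vision.get_calibration(name): a dict with "fx", "fy", "cx", "cy" (pixels), "cam_to_world" (4x4, takes a point from camera to world coordinates). Camera axes: x right, y down, z forward; pixel columns grow to the right and rows downward; lengths in m; the calibration is good to about 2 mm. A picture is of the moment at which its call begins: read the wrist's pose just before it. get_calibration takes no time and is no camera call; for the wrist camera it gives the pose at the moment of the call.
- r.finish_job(): hands the job in; it is judged then, once.
The state is a dict: "t": time; "q": joint angles; "dq": joint speeds; "effort": joint torques, N m; "position": TCP position; "ee_rot": TCP orientation; "force": force on the tool from outside, world axes, zero at the start; "ft_torque": the same for the moment, N m; "opening": opening from 0.0 (shut) to 1.0 (fully open); "finger_force": force on a finger pad.
Only numpy, scipy, OpenCV 4.12 (cv2) and the standard library are available. Lean on these libraries where they do the work, as an engineer would, in place of code of your own. Each camera call takes 0.05 s, during which the arm holds its last target. There are 200 camera calls.

TASK

The brass plate has just been glued to the little walnut plinth standing against the fence of the small green gluing press, and the press's short stroke cannot reach it: stand yellow spacers side by side on the bed, in line between the brass plate and the steel jaw, until the remaining gap is short enough for the jaw to close (one to three; leave spare spacers where they stand). Then push the red paddle so that the jaw closes the stack up tight against the plinth, steadily and with no more than a firm hand push, and finish while still holding that pressure on the paddle: the slide springs back if let go. Leave the paint tins, jar, glass and discs on the bench alone.

Things in the scene. Friction and masses are not known exactly. Their poses are not given: they have to be found in the camera images.
- bed: aluminium bed plate of the press, 240 x 90 x 10 mm, fixed to the bench. Origin: centre of its underside; its top is at z = 10 mm. Its x axis is the pressing direction, from the jaw towards the fence; y is across. Two dark lines along x at y = +-23.5 mm show the lane for the stack
- fence: green fence block on the bed, 20 (x) x 70 (y) x 46 mm tall; it shares the bed's origin and axes: its pressing face is at x = +100 mm in the bed's frame, its top at z = 56 mm
- plinth: walnut plinth, loose, 32 (x, with its 4 mm brass plate) x 36 (y) x 46 mm tall, 0.12 kg, standing on the bed against the fence. Origin: centre of its underside; x axis parallel to the bed's; the brass face looks to -x, 16 mm from the origin
- press_block: green guide block of the press slide, 26 (x) x 60 (y) x 40 mm tall, fixed on the bed's top, axes as the bed's; it stands at x = -44 to -18 mm in its own frame. Origin: on the bed's top, right under the jaw's face when the slide is fully back. So the open gap = distance from here along x to the brass face (it varies from about 36 to 74 mm)
- jaw (a joint): travel of the press slide (m): 0 fully back (its start), grows towards the fence up to its stop at 0.030 (30 mm stroke). A light spring always returns it: about 2 N at the start, 3.6 N at full stroke
- jaw_face (a point): centre of the steel jaw's pressing face, 20 mm above the bed's top; the jaw is 18 mm thick (x), 32 mm wide (y), its top 37.5 mm above the bed's top. It moves with the slide
- paddle (a point): on the back (-x) face of the red paddle, in the middle of its width, 40 mm above the bed's top. The upright paddle is rigid with the jaw: 14 mm thick (x, from this face forward), 30 mm wide (y), from 2 to 52 mm above the bed's top; its back face lies 92 mm behind the jaw's face. Behind it is free. Push it along the bed's +x
- spacer1: yellow plastic spacer, all four alike: 18 (x) x 40 (y) x 46 mm tall, 0.04 kg, loose, standing upright on the bench at the start. Origin: centre of its underside; its 18 mm thickness (own x) goes along the bed's x, either way round
- spacer2: yellow plastic spacer, all four alike: 18 (x) x 40 (y) x 46 mm tall, 0.04 kg, loose, standing upright on the bench at the start. Origin: centre of its underside; its 18 mm thickness (own x) goes along the bed's x, either way round
- spacer3: yellow plastic spacer, all four alike: 18 (x) x 40 (y) x 46 mm tall, 0.04 kg, loose, standing upright on the bench at the start. Origin: centre of its underside; its 18 mm thickness (own x) goes along the bed's x, either way round
- spacer4: yellow plastic spacer, all four alike: 18 (x) x 40 (y) x 46 mm tall, 0.04 kg, loose, standing upright on the bench at the start. Origin: centre of its underside; its 18 mm thickness (own x) goes along the bed's x, either way round
- tin_blue: small white paint tin with a blue lid, 34 mm diameter, 42 mm tall, standing among the spacers. Origin: centre of its underside. Not to be disturbed
- tin_grey: small bare steel paint tin with a grey lid, 34 mm diameter, 42 mm tall. Origin: centre of its underside. Not to be disturbed
- tin_gold: black paint tin with a gold lid, 76 mm diameter, 80 mm tall. Origin: centre of its underside. Not to be disturbed
- bottle: amber glass jar with a white cap, 44 mm diameter, 85 mm tall. Origin: centre of its underside. Not to be disturbed
- rinse_glass: empty clear glass tumbler, 80 mm diameter at the rim, 65 mm tall. Origin: centre of its underside. Not to be disturbed
- medallion: brass medallion lying on the papers, 52 mm diameter, 9 mm thick. Origin: centre of its underside. Not to be disturbed
- cameo: small white cameo disc lying on the papers, 34 mm diameter, 7 mm thick. Origin: centre of its underside. Not to be disturbed
Things that resemble listed ones, but are neither listed nor needed, are in the scene too. Leave any blue look-alike of the spacer1 alone. What is shaped like the plinth but purple is not meant.

How it is judged:
By the outcome, as a careful person would: the job done as asked, in the order asked, and still so for the second after the job is handed in, while the arm keeps its last pose, push and grip.
It also fails if it takes over 72 s, if anything falls off the work surface, if the arm or the gripper's body presses on something with over 40 N, if the wrist force passes 120 N, or if a joint passes its speed limit or range.

## Working session

There is one attempt and no reset: what is moved stays moved. The work goes in short steps, Python scripts to look and compute and a tool call to move; the robot and the scene stay as the last step left them, time stands still between calls to the robot, and variables do not carry over. Pictures are saved under pics/ and viewed, at most 10 in all, crops included, and the job is handed in when it is done.

Besides the shell and the picture viewer there is one more tool, called after "Call:" as name(argument=value, ...), one argument or row to a line, values as JSON. step_arm: Moves the arm, as the interface text tells. Its arguments: {"type":"object","properties":{"steps":{"type":"array","items":{"type":"array","items":{"type":"array","items":{"type":"number"}}}},"squeeze":{"type":"number"}},"required":["steps"]}

```bash
mkdir -p pics; python3 - <<'E'
from bench import r, vision
import cv2, numpy as np
for n in ("top","scene"):
    im,d=vision.get_image(n); np.savez(f"pics/{n}0.npz",im=im,d=d,**vision.get_calibration(n))
    cv2.imwrite(f"pics/{n}0.png",cv2.resize(im[:,:,::-1],(800,600),interpolation=cv2.INTER_CUBIC))
    c=vision.get_calibration(n); print(n,c["fx"],c["cx"],c["cy"],np.round(c["cam_to_world"],3).tolist())
s=r.state(); print(s)
E
```

```text
top 447.2947500904188 260.04871221967824 191.4791425798989 [[0.023, -0.981, 0.191, 0.332], [-1.0, -0.023, 0.006, 0.0], [-0.002, -0.191, -0.982, 1.46], [0.0, 0.0, 0.0, 1.0]]
scene 435.2637791597663 251.51704159765904 192.8310475549685 [[-0.164, 0.631, -0.759, 1.506], [0.986, 0.098, -0.131, 0.157], [-0.008, -0.77, -0.638, 0.815], [0.0, 0.0, 0.0, 1.0]]
{'t': 0.1, 'q': array([-1.24818348,  0.53711416, -0.00444684,  1.53875604,  0.00261687,
        1.0672766 , -0.07118456]), 'dq': array([-0.00247555, -0.00207449,  0.00215721, -0.00340694, -0.00108354,
        0.00168642,  0.00184528]), 'effort': array([ 2.61761139e-03, -5.84558666e+01,  1.05212454e+00, -2.59773695e+01,
        1.26461755e-02,  4.51513304e-03,  7.21425693e-06]), 'position': array([0.24629166, 0.60122122, 0.40389214]), 'ee_rot': array([-6.06714190e-01, -3.08227091e+00,  2.41647116e-03]), 'force': array([0.25946666, 0.1225802 , 0.77121428]), 'ft_torque': array([-0.00348465, -0.02058455, -0.00762718]), 'finger_force': 0.0, 'opening': 0.9969122228968857}
```

View pics/top0.png

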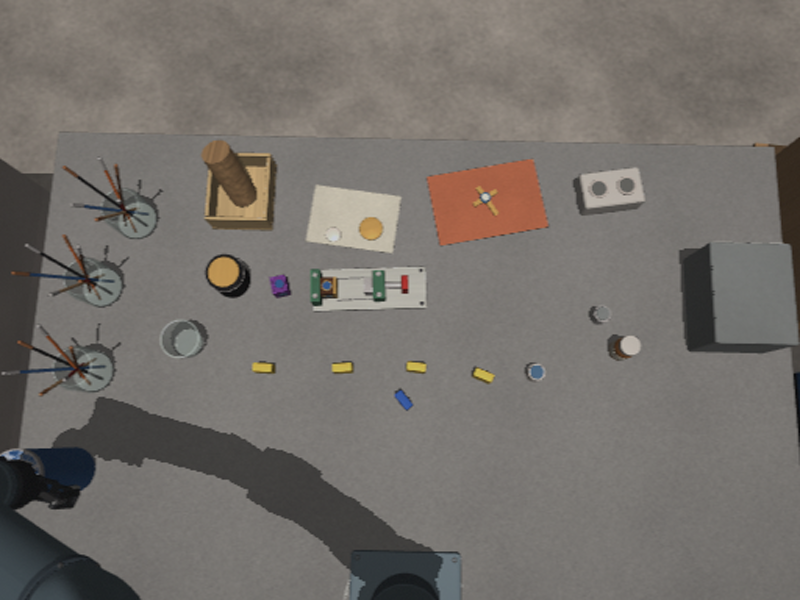

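View pics/scene0.png

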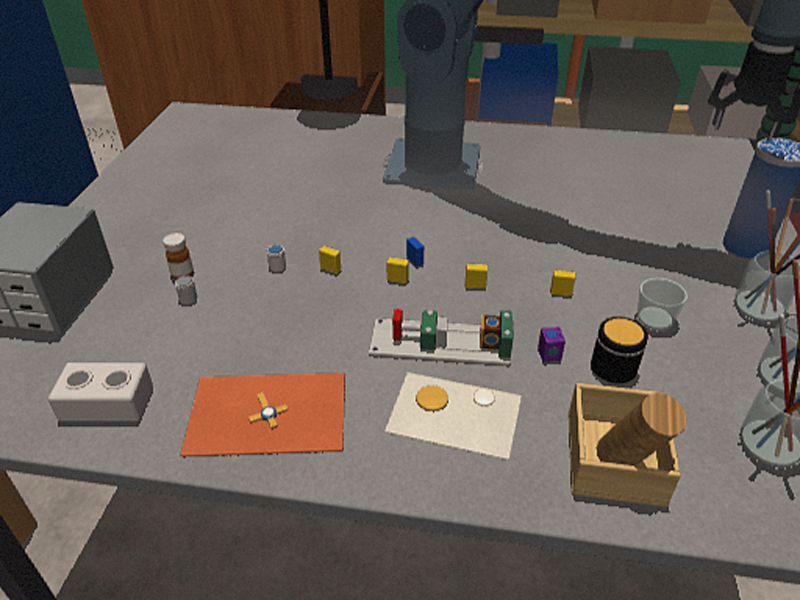

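The top view shows the bed (about 368,288 in the 800x600 picture), with the fence at its left end and the red paddle at 405,284, so pressing runs roughly along world +y. The yellow spacers are at (263,368), (342,368), (416,367) and (484,375). The blue look-alike at (403,400) and the purple one at (280,286) are left alone. The plinth that counts is the brown one at (328,286), touching the fence.

```bash
cat > h.py <<'E'
import cv2, numpy as np
def ray(c,uv,z):
    T=c["cam_to_world"]; uv=np.atleast_2d(uv).astype(float)
    d=np.c_[(uv[:,0]-c["cx"])/c["fx"],(uv[:,1]-c["cy"])/c["fy"],np.ones(len(uv))]@T[:3,:3].T
    return T[:3,3]+d*((z-T[2,3])/d[:,2])[:,None]
def cloud(c,d):
    v,u=np.indices(d.shape); T=c["cam_to_world"]
    P=np.stack([(u-c["cx"])/c["fx"]*d,(v-c["cy"])/c["fy"]*d,d],-1)
    return P@T[:3,:3].T+T[:3,3]
def mask(im,lo,hi):
    return cv2.inRange(cv2.cvtColor(im,cv2.COLOR_RGB2HSV),lo,hi)
COL=dict(yellow=((22,120,80),(34,255,255)),red=((0,180,80),(5,255,255)),green=((55,60,20),(90,255,255)),blue=((110,120,60),(125,255,255)))
def blobs(im,c,d,col,zt,amin=15):
    m=mask(im,*COL[col]); P=cloud(c,d)
    n,l,s,_=cv2.connectedComponentsWithStats(m)
    for i in range(1,n):
        if s[i,4]<amin: continue
        k=(l==i)&(np.abs(P[...,2]-zt)<0.006)
        if k.sum()<10: continue
        v,u=np.nonzero(k); W=ray(c,np.c_[u,v],zt)[:,:2]
        (cx,cy),(w,h),a=cv2.minAreaRect((W*1000).astype(np.float32))
        print(col,s[i,:5].tolist(),"rect",np.round([cx,cy,w,h,a],1),"mean",np.round(W.mean(0)*1000,1))
E
python3 - <<'E'
from h import *
z=np.load("pics/top0.npz")
for c,zt in(("yellow",.046),("red",.062),("green",.056),("green",.05),("blue",.046)): blobs(z["im"],z,z["d"],c,zt)
E
```

```text
yellow [260, 231, 13, 8, 80] rect [469.6 -13.   37.5  17.4  83.2] mean [469.4 -13.7]
yellow [162, 232, 13, 7, 81] rect [461.5 297.3  15.8  38.2   1.3] mean [461.1 298.8]
yellow [213, 232, 13, 7, 85] rect [465.2 135.8  15.8  38.1   1.3] mean [465. 135.]
yellow [303, 235, 13, 10, 83] rect [ 455.5 -149.9   37.8   17.    64.6] mean [ 455.8 -150.2]
red [257, 177, 3, 8, 17] rect [639.3  16.6  22.9   6.4   1.4] mean [640.  15.]
green [199, 172, 7, 23, 105] rect [630.  196.4  69.2  19.2   2.8] mean [627.9 197.6]
green [239, 173, 7, 20, 109] rect [636.2  68.   56.1  19.3   1.9] mean [636.1  67.2]
green [199, 172, 7, 23, 105] rect [631.2 197.2  69.5  19.3   2.8] mean [625.5 197.8]
green [239, 173, 7, 20, 109] rect [637.5  68.3  56.2  19.4   1.7] mean [636.8  68.1]
blue [253, 250, 11, 12, 71] rect [402.3  11.   38.4  16.6  40.2] mean [402.7  11.4]
```

```bash
python3 - <<'E'
from h import *
from bench import r, vision
from scipy.spatial.transform import Rotation as R
s=r.state(); c=vision.get_calibration("wrist"); T=c["cam_to_world"]
M=R.from_rotvec(s["ee_rot"]).as_matrix()
print(np.round(M,3).tolist(), "cam pos in tool",np.round(M.T@(T[:3,3]-s["position"]),3),"cam axes in tool",np.round(M.T@T[:3,:3],3).tolist(),c["fx"],c["cx"],c["cy"])
E
```

```text
[[-0.925, 0.379, -0.0], [0.379, 0.925, -0.001], [-0.0, -0.002, -1.0]] cam pos in tool [ 0.085 -0.001  0.029] cam axes in tool [[-0.0, -0.946, -0.325], [1.0, 0.0, -0.0], [0.0, -0.325, 0.946]] 331.10883013051745 248.06838229396277 194.81389676303667
```

Call:
step_arm(
  steps=[
    [[254, -500, 0, 0, 0, 0.39, 0], [254, -500, 0, 0, 0, 0.39, 0], [254, -500, 0, 0, 0, 0.39, 0], [254, -500, 0, 0, 0, 0.39, 0], [254, -500, 0, 0, 0, 0.39, 0], [254, -500, 0, 0, 0, 0.39, 0], [254, -500, 0, 0, 0, 0.39, 0], [254, -500, 0, 0, 0, 0.39, 0], [254, -500, 0, 0, 0, 0.39, 0], [254, -500, 0, 0, 0, 0.39, 0], [254, -500, 0, 0, 0, 0.39, 0], [254, -500, 0, 0, 0, 0.39, 0], [254, -500, 0, 0, 0, 0.39, 0], [254, -500, 0, 0, 0, 0.39, 0], [254, -500, 0, 0, 0, 0.39, 0], [254, -500, 0, 0, 0, 0.39, 0]],
  ],
)

```text
t: 1.7
position: [0.4998, 0.1032, 0.4046]
ee_rot: [0.007, -3.141, -0.001]
force: [-1.7, 0.3, -0.0]
opening: 1.0
finger_force: 0.0
```

```bash
python3 - <<'E'
from h import *
from bench import r, vision
s=r.state();c=vision.get_calibration("wrist");im,d=vision.get_image("wrist")
np.savez("pics/w1.npz",im=im,d=d,**c)
cv2.imwrite("pics/w1.png",cv2.resize(im[:,:,::-1],(800,600),interpolation=cv2.INTER_CUBIC))
print(s["t"],s["position"],s["ee_rot"],s["q"],s["force"])
for k,zt in(("yellow",.046),("red",.062),("green",.056),("green",.05),("blue",.046)): blobs(im,c,d,k,zt)
E
```

```text
1.7 [0.4998079  0.10319858 0.40461031] [ 6.80594308e-03 -3.14121804e+00 -7.53989002e-04] [-0.38418308  0.29825034  0.11177139  1.90965283 -0.04141196  0.93607569
  1.32239362] [-1.73499923  0.29434151 -0.0286691 ]
yellow [0, 108, 36, 32, 543] rect [ 461.  -134.6   15.4   19.9   70.7] mean [ 459.9 -135.5]
yellow [411, 120, 58, 22, 870] rect [4.615e+02 2.988e+02 1.760e+01 4.160e+01 2.000e-01] mean [461.5 299. ]
yellow [263, 122, 41, 24, 869] rect [465.  137.8  18.5  39.1   4.3] mean [465.  137.8]
yellow [113, 125, 49, 26, 921] rect [469.7 -11.6  39.6  18.9  83.6] mean [469.7 -11.8]
red [163, 264, 16, 42, 393] rect [638.5  15.8  31.7  12.6   2.4] mean [638.6  15.7]
green [318, 242, 26, 70, 1130] rect [629.6 198.6  73.4  21.    3.3] mean [627.9 198.3]
green [205, 250, 25, 59, 1065] rect [633.8  69.4  58.3  23.7   2.4] mean [633.2  69.6]
green [318, 242, 26, 70, 1130] rect [631.9 199.4  78.2  21.8   3.3] mean [610.3 194.2]
green [205, 250, 25, 59, 1065] rect [6.36e+02 6.86e+01 6.28e+01 2.54e+01 6.00e-01] mean [634.7  69. ]
blue [130, 45, 48, 45, 995] rect [402.9  12.7  39.9  18.5  40.6] mean [402.5  12.3]
```

View pics/w1.png

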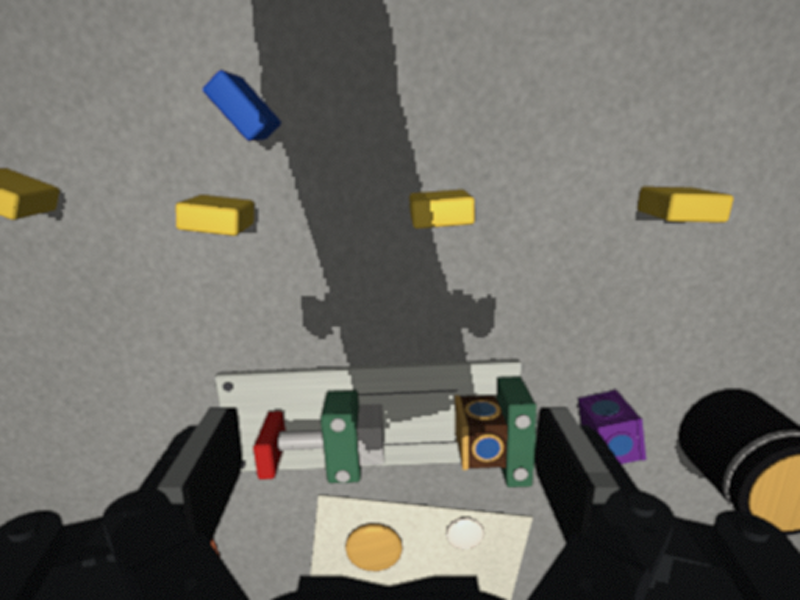

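The wrist view shows the press at (217–535, 360–490): brass face of the plinth at about (460,430), fence at (517,430), jaw at (370,430). The yellow spacers are at (213,214), (443,209) and (688,204), with part of a fourth at (25,193). I'll enlarge the press and measure the gap.

```bash
python3 - <<'E'
from h import *
z=np.load("pics/w1.npz"); im=z["im"]
cv2.imwrite("pics/w1c.png",cv2.resize(im[225:318,130:360,::-1],None,fx=3.4,fy=3.4,interpolation=cv2.INTER_CUBIC))
P=cloud(z,z["d"])*1000
for v in (262,270,278,286):
    print(v,[(u,int(P[v,u,0]),int(P[v,u,1]),int(P[v,u,2]),im[v,u].tolist()) for u in list(range(226,252,2))+list(range(286,304,2))+list(range(316,328,2))])
g=[np.array(x)/1.5625 for x in((217,375),(520,360))]
print(ray(z,g,.01)*1000)
E
```

```text
262 [(226, 608, 78, 44, [23, 39, 30]), (228, 610, 80, 41, [25, 38, 30]), (230, 621, 81, 23, [62, 63, 61]), (232, 620, 84, 24, [72, 70, 69]), (234, 621, 86, 23, [71, 69, 67]), (236, 621, 88, 22, [71, 70, 68]), (238, 621, 91, 23, [70, 69, 67]), (240, 621, 93, 23, [72, 70, 69]), (242, 620, 96, 24, [70, 69, 67]), (244, 620, 98, 24, [77, 77, 74]), (246, 627, 100, 12, [105, 105, 98]), (248, 627, 103, 13, [99, 99, 94]), (250, 628, 105, 10, [96, 96, 91]), (286, 628, 151, 10, [118, 119, 111]), (288, 627, 153, 11, [182, 184, 172]), (290, 628, 155, 10, [165, 165, 154]), (292, 622, 156, 21, [69, 55, 31]), (294, 614, 157, 34, [83, 66, 34]), (296, 614, 159, 35, [68, 52, 27]), (298, 614, 161, 34, [78, 61, 30]), (300, 613, 163, 36, [60, 53, 45]), (302, 613, 166, 36, [28, 40, 53]), (316, 612, 181, 38, [46, 57, 68]), (318, 612, 184, 38, [99, 78, 44]), (320, 612, 186, 37, [59, 45, 25]), (322, 611, 188, 39, [19, 34, 26]), (324, 605, 188, 50, [23, 40, 30]), (326, 601, 188, 57, [58, 96, 73])]
270 [(226, 615, 78, 51, [44, 75, 56]), (228, 616, 80, 48, [37, 46, 40]), (230, 621, 82, 41, [72, 70, 69]), (232, 6
[... 2277 characters left out ...]
103, 11, [194, 195, 183]), (250, 663, 106, 11, [193, 194, 182]), (286, 662, 152, 12, [197, 198, 186]), (288, 662, 154, 12, [197, 198, 187]), (290, 663, 157, 10, [198, 198, 188]), (292, 663, 160, 11, [170, 169, 157]), (294, 643, 157, 40, [75, 60, 37]), (296, 631, 157, 58, [183, 143, 75]), (298, 631, 159, 57, [219, 170, 90]), (300, 630, 161, 58, [101, 71, 40]), (302, 632, 164, 56, [171, 133, 71]), (316, 631, 179, 58, [53, 97, 153]), (318, 630, 181, 58, [52, 95, 152]), (320, 630, 183, 59, [167, 141, 114]), (322, 632, 186, 56, [129, 91, 48]), (324, 632, 189, 56, [55, 64, 48]), (326, 631, 190, 57, [63, 106, 79])]
[[599.17253729 -30.20027952  10.        ]
 [585.30353339 206.01790248  10.        ]]
```

View pics/w1c.png

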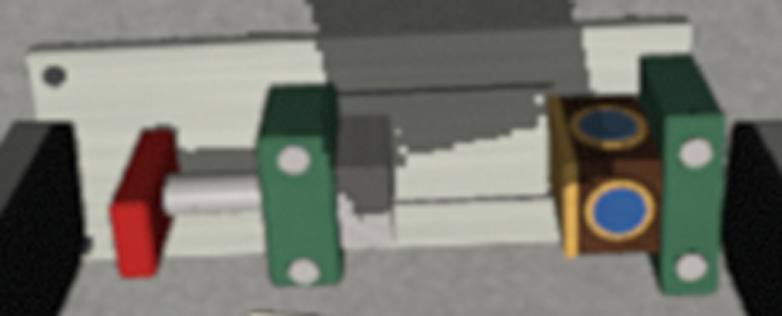

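The depth reading puts the brass face at y ≈ 157 and the jaw face at y ≈ 99.5. The gap is therefore about 57 mm and needs two spacers, leaving 21 mm against the 30 mm stroke. I'll use the two nearest: (443,209), which is at world (465,138), and (213,214), at (470,-12). Both are yellow and 18x40 mm; the blue one is not used.

Call:
step_arm(
  steps=[
    [[-35, 36, -50, 0, 0, 0.07, 0], [-35, 36, -100, 0, 0, 0.07, 0], [-35, 36, -150, 0, 0, 0.07, 0], [-35, 36, -155, 0, 0, 0.07, 0], [-35, 36, -155, 0, 0, 0.07, 0], [-35, 36, -155, 0, 0, 0.07, 0], [-35, 36, -155, 0, 0, 0.07, 0]],
  ],
)

```text
t: 2.45
position: [0.4663, 0.1379, 0.2513]
ee_rot: [-0.112, 3.137, 0.002]
force: [0.1, 0.9, -0.0]
opening: 1.003
finger_force: 0.0
```

```bash
python3 - <<'E'
from h import *
from bench import r, vision
s=r.state();c=vision.get_calibration("wrist");im,d=vision.get_image("wrist")
print(s["t"],s["position"],s["ee_rot"],s["force"]); blobs(im,c,d,"yellow",.046)
z=np.load("pics/w1.npz")
print(ray(z,[(294.7,253.5),(299.7,300)],.056)*1000)
E
```

```text
2.45 [0.46630006 0.13788049 0.25129138] [-1.11901762e-01  3.13660694e+00  1.60203549e-03] [ 0.14519116  0.86432818 -0.03867187]
yellow [0, 184, 62, 58, 2299] rect [470.4   2.5  16.7  21.6  80.3] mean [469.8   1.4]
yellow [215, 195, 68, 52, 3253] rect [464.2 137.9  20.5  39.4   4.1] mean [464.1 137.8]
yellow [446, 205, 66, 53, 2464] rect [460.3 285.7  21.7  20.   89. ] mean [460.5 285.2]
[[591.51892616 154.01447154  56.        ]
 [651.41124065 162.73656442  56.        ]]
```

Call:
step_arm(
  steps=[
    [[-2, 0, -40, 0, 0, 0, 0], [-2, 0, -60, 0, 0, 0, 0], [-2, 0, -66, 0, 0, 0, 0], [-2, 0, -66, 0, 0, 0, 0], [-2, 0, -66, 0, 0, 0, 255], [-2, 0, -66, 0, 0, 0, 255], [-2, 0, -66, 0, 0, 0, 255], [-2, 0, -66, 0, 0, 0, 255], [-2, 0, -66, 0, 0, 0, 255], [-2, 0, -66, 0, 0, 0, 255], [-2, 0, -66, 0, 0, 0, 255], [-2, 0, -66, 0, 0, 0, 255]],
  ],
  squeeze=30,
)

```text
t: 3.7
position: [0.4639, 0.1376, 0.1846]
ee_rot: [-0.112, 3.138, 0.001]
force: [-0.7, 0.2, 6.9]
opening: 0.467
finger_force: 30.1
```

Call:
step_arm(
  steps=[
    [[0, 0, 50, 0, 0, 0, 255], [0, 0, 90, 0, 0, 0, 255], [40, 0, 90, 0, 0, -0.15, 255], [80, 2, 90, 0, 0, -0.3, 255], [120, 5, 90, 0, 0, -0.45, 255], [169, 7, 90, 0, 0, -0.6, 255], [169, 7, 90, 0, 0, -0.75, 255], [169, 7, 90, 0, 0, -0.9, 255], [169, 7, 90, 0, 0, -1.05, 255], [169, 7, 90, 0, 0, -1.2, 255], [169, 7, 90, 0, 0, -1.35, 255], [169, 7, 90, 0, 0, -1.5, 255], [169, 7, 90, 0, 0, -1.587, 255], [169, 7, 90, 0, 0, -1.587, 255], [169, 7, 90, 0, 0, -1.587, 255], [169, 7, 90, 0, 0, -1.587, 255]],
  ],
)

```text
t: 5.3
position: [0.6323, 0.1444, 0.2738]
ee_rot: [-2.157, -2.283, -0.0]
force: [-0.1, 0.6, -0.4]
opening: 0.463
finger_force: 30.7
```

```bash
python3 - <<'E'
from h import *
from bench import r, vision
from scipy.spatial.transform import Rotation as R
s=r.state();c=vision.get_calibration("wrist");im,d=vision.get_image("wrist")
print(s["t"],s["position"],np.degrees(np.arctan2(*R.from_rotvec(s["ee_rot"]).as_matrix()[[1,0],1])),s["force"],s["q"])
np.savez("pics/w2.npz",im=im,d=d,**c)
cv2.imwrite("pics/w2.png",cv2.resize(im[:,:,::-1],(800,600),interpolation=cv2.INTER_CUBIC))
P=cloud(c,d)*1000
# lane: fence top and plinth top extents by depth, from w1 too
z=np.load("pics/w1.npz")
for n,cc,dd in(("w1",z,z["d"]),("w2",c,d)):
    P=cloud(cc,dd)*1000
    for nm,y0,y1,h in(("plinth",164,182,56),("fence",193,203,56),("block",60,75,50)):
        k=(abs(P[...,2]-h)<3)&(P[...,1]>y0)&(P[...,1]<y1)&(abs(P[...,0]-630)<60)
        if k.sum(): print(n,nm,k.sum(),np.percentile(P[k][:,0],[1,50,99]))
E
```

```text
5.3 [0.63233602 0.14444411 0.27376429] 3.2545360297852506 [-0.10818123  0.62707688 -0.41388072] [-0.6141369   0.73667327  0.47602558  1.65258263 -0.42021735  0.855835
  0.0924351 ]
w1 plinth 437 [613.04210022 628.64089567 648.97617966]
w1 fence 482 [596.61033908 629.11250524 665.47816074]
w1 block 573 [608.38627428 636.10027596 666.65727988]
w2 plinth 1604 [614.51797562 632.01464384 649.77907833]
w2 fence 2092 [598.02263355 632.04307466 666.28662102]
w2 block 23 [657.44554975 663.12607315 668.01792093]
```

View pics/w2.png

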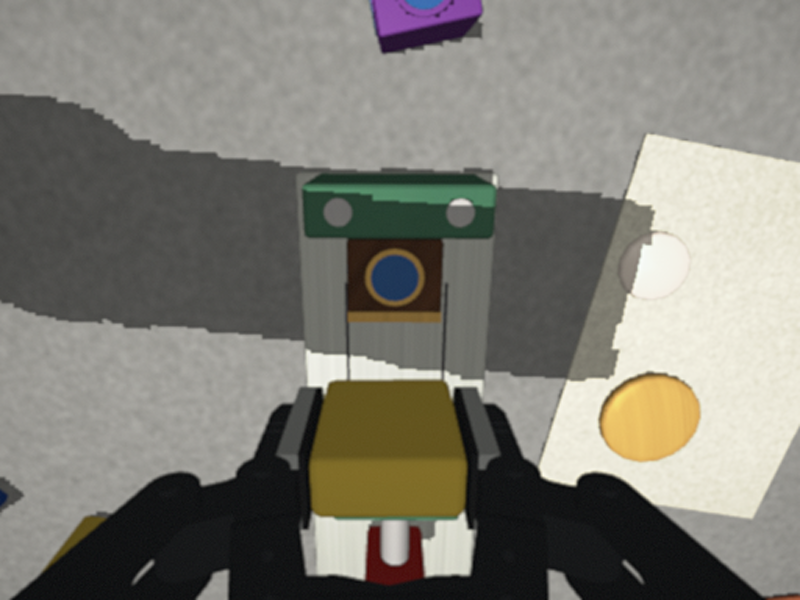

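Call:
step_arm(
  steps=[
    [[1, 0, -40, 0, 0, 0, 255], [1, 0, -65, 0, 0, 0, 255], [1, 0, -75, 0, 0, 0, 255], [1, 0, -78, 0, 0, 0, 255], [1, 0, -79, 0, 0, 0, 255], [1, 0, -79, 0, 0, 0, 255]],
  ],
)

```text
t: 5.95
position: [0.6341, 0.1445, 0.1959]
ee_rot: [2.159, 2.281, 0.003]
force: [-0.4, -0.4, -0.4]
opening: 0.465
finger_force: 30.7
```

Call:
step_arm(
  steps=[
    [[0, 0, -1, 0, 0, 0, 255], [0, 0, -1, 0, 0, 0, 255], [0, 0, -1, 0, 0, 0, 60], [0, 0, -1, 0, 0, 0, 60], [0, 0, -1, 0, 0, 0, 60], [0, 0, -1, 0, 0, 0, 60], [0, 0, 30, 0, 0, 0, 60], [0, 0, 78, 0, 0, 0, 60], [0, 0, 78, 0, 0, 0, 60], [0, 0, 78, 0, 0, 0, 60]],
  ],
)

```text
t: 6.95
position: [0.6338, 0.1446, 0.2739]
ee_rot: [2.159, 2.281, 0.004]
force: [-0.6, 0.9, -0.7]
opening: 0.765
finger_force: 0.0
```

```bash
cat > chk.py <<'E'
from h import *
from bench import r, vision
s=r.state();c=vision.get_calibration("wrist");im,d=vision.get_image("wrist")
print(s["t"],s["position"],s["force"],s["opening"])
blobs(im,c,d,"yellow",.056,100)
P=cloud(c,d)*1000
k=(abs(P[...,2]-56)<3)&(P[...,1]>150)&(P[...,1]<203)&(abs(P[...,0]-632)<10)
hs=cv2.cvtColor(im,cv2.COLOR_RGB2HSV)
print("brass y",np.percentile(P[k][:,1],[0.5,2,5]))
E
python3 chk.py
```

```text
6.95 [0.63382246 0.14455821 0.27393685] [-0.60175085  0.86516198 -0.74639227] 0.764614909228037
yellow [217, 206, 63, 35, 2037] rect [633.1 143.4  38.7  19.7   4.3] mean [633.2 143.3]
brass y [150.19245923 150.61108205 158.04079543]
```

Call:
step_arm(
  steps=[
    [[-20, -20, 0, 0, 0, 0.15, 0], [-50, -45, 0, 0, 0, 0.3, 0], [-80, -75, 0, 0, 0, 0.45, 0], [-110, -105, 0, 0, 0, 0.6, 0], [-140, -130, 0, 0, 0, 0.75, 0], [-164, -156, 0, 0, 0, 0.9, 0], [-164, -156, 0, 0, 0, 1.05, 0], [-164, -156, 0, 0, 0, 1.2, 0], [-164, -156, 0, 0, 0, 1.35, 0], [-164, -156, -20, 0, 0, 1.403, 0], [-164, -156, -20, 0, 0, 1.403, 0], [-164, -156, -20, 0, 0, 1.403, 0], [-164, -156, -20, 0, 0, 1.403, 0]],
  ],
)

```text
t: 8.3
position: [0.4694, -0.0115, 0.2528]
ee_rot: [-0.179, -3.136, 0.0]
force: [0.3, 0.0, 0.7]
opening: 1.004
finger_force: 0.0
```

```bash
python3 - <<'E'
from h import *
from bench import r, vision
from scipy.spatial.transform import Rotation as R
s=r.state();c=vision.get_calibration("wrist");im,d=vision.get_image("wrist")
print(s["t"],s["position"],np.degrees(np.arctan2(*R.from_rotvec(s["ee_rot"]).as_matrix()[[1,0],1]))); blobs(im,c,d,"yellow",.046)
E
```

```text
8.3 [ 0.46935398 -0.01149994  0.25275105] 83.4687033861826
yellow [0, 196, 83, 62, 3711] rect [ 457.2 -142.3   32.2   22.4   68.4] mean [ 456.8 -143.3]
yellow [214, 198, 67, 51, 3190] rect [468.8 -12.5  39.2  20.1  83.5] mean [469.  -12.5]
```

Call:
step_arm(
  steps=[
    [[0, -1, -40, 0, 0, 0, 0], [0, -1, -60, 0, 0, 0, 0], [0, -1, -67, 0, 0, 0, 0], [0, -1, -67, 0, 0, 0, 0], [0, -1, -67, 0, 0, 0, 255], [0, -1, -67, 0, 0, 0, 255], [0, -1, -67, 0, 0, 0, 255], [0, -1, -67, 0, 0, 0, 255], [0, -1, -67, 0, 0, 0, 255], [0, -1, -67, 0, 0, 0, 255], [0, -1, -67, 0, 0, 0, 255]],
  ],
  squeeze=30,
)

```text
t: 9.45
position: [0.4699, -0.0125, 0.1866]
ee_rot: [0.177, 3.135, 0.0]
force: [-1.4, -0.0, 6.3]
opening: 0.465
finger_force: 30.1
```

Call:
step_arm(
  steps=[
    [[0, 0, 50, 0, 0, 0, 255], [0, 0, 90, 0, 0, -0.1, 255], [25, 20, 90, 0, 0, -0.25, 255], [50, 40, 90, 0, 0, -0.4, 255], [80, 60, 90, 0, 0, -0.55, 255], [110, 85, 90, 0, 0, -0.7, 255], [140, 110, 90, 0, 0, -0.85, 255], [165, 134, 90, 0, 0, -1.0, 255], [165, 134, 90, 0, 0, -1.15, 255], [165, 134, 90, 0, 0, -1.3, 255], [165, 134, 90, 0, 0, -1.4, 255], [165, 134, 90, 0, 0, -1.4, 255], [165, 134, 90, 0, 0, -1.4, 255], [165, 134, 90, 0, 0, -1.4, 255]],
  ],
)

```text
t: 10.85
position: [0.6343, 0.1215, 0.2758]
ee_rot: [-2.154, -2.287, -0.0]
force: [0.8, 0.2, -0.6]
opening: 0.462
finger_force: 30.7
```

```bash
python3 - <<'E'
from h import *
from bench import r, vision
from scipy.spatial.transform import Rotation as R
s=r.state();c=vision.get_calibration("wrist");im,d=vision.get_image("wrist")
print(s["t"],s["position"],np.degrees(np.arctan2(*R.from_rotvec(s["ee_rot"]).as_matrix()[[1,0],1]))); blobs(im,c,d,"yellow",.056)
cv2.imwrite("pics/w3.png",cv2.resize(im[:,:,::-1],(800,600),interpolation=cv2.INTER_CUBIC))
E
```

```text
10.85 [0.63433866 0.12145493 0.27584401] 3.4385079482863814
yellow [247, 119, 14, 3, 26] rect [632.4 184.3   1.1   7.4  86.4] mean [632.3 184.3]
yellow [218, 168, 66, 38, 2305] rect [633.2 142.5  39.4  19.1   3.4] mean [633.1 142.7]
```

View pics/w3.png

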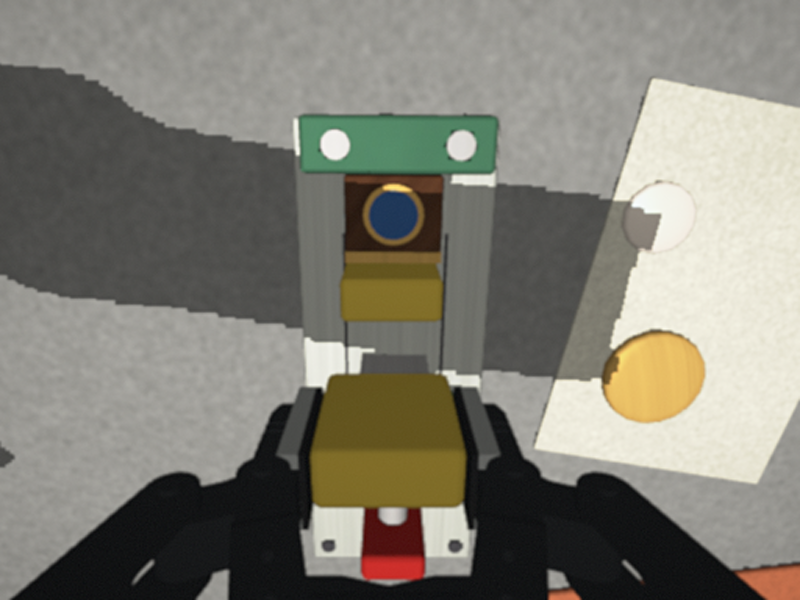

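Spacer A stands square in the lane at (391,298), close to the brass plate at (392,257). The held spacer B is lined up in front of it.

Call:
step_arm(
  steps=[
    [[0, 0, -40, 0, 0, 0, 255], [0, 0, -65, 0, 0, 0, 255], [0, 0, -75, 0, 0, 0, 255], [0, 0, -79, 0, 0, 0, 255], [0, 0, -80, 0, 0, 0, 255], [0, 0, -80, 0, 0, 0, 255], [0, 0, -80, 0, 0, 0, 60], [0, 0, -80, 0, 0, 0, 60], [0, 0, -80, 0, 0, 0, 60], [0, 0, -80, 0, 0, 0, 60], [0, 0, -40, 0, 0, 0, 60], [0, 0, 0, 0, 0, 0, 60], [0, 0, 0, 0, 0, 0, 60], [0, 0, 0, 0, 0, 0, 60]],
  ],
)

```text
t: 12.3
position: [0.6347, 0.1216, 0.2767]
ee_rot: [2.155, 2.284, 0.003]
force: [-1.0, 0.2, 0.6]
opening: 0.766
finger_force: 0.0
```

```bash
python3 chk.py
```

```text
12.3 [0.63469876 0.12159812 0.27665184] [-1.02654001  0.19418903  0.55991549] 0.7657271948656968
yellow [217, 168, 65, 70, 4294] rect [633.7 131.5  39.7  41.1   3.3] mean [633.7 132.2]
brass y [150.09758184 150.7499549  158.19911819]
```

Call:
step_arm(
  steps=[
    [[2, -50, 0, 0, 0, 0, 255], [4, -100, 0, 0, 0, 0, 255], [6, -150, 0, 0, 0, 0, 255], [6, -150, 0, 0, 0, 0, 255], [6, -150, 0, 0, 0, 0, 255], [6, -150, 0, 0, 0, 0, 255], [6, -150, -40, 0, 0, 0, 255], [6, -150, -72, 0, 0, 0, 255], [6, -150, -72, 0, 0, 0, 255], [6, -150, -72, 0, 0, 0, 255], [6, -150, -72, 0, 0, 0, 255]],
  ],
)

```text
t: 13.45
position: [0.6413, -0.028, 0.2054]
ee_rot: [2.154, 2.285, 0.003]
force: [0.1, -0.2, 0.3]
opening: -0.003
finger_force: 0.0
```

```bash
python3 - <<'E'
from h import *
from bench import r, vision
s=r.state();c=vision.get_calibration("wrist");im,d=vision.get_image("wrist")
np.savez("pics/w4.npz",im=im,d=d,**c)
print(s["t"],s["position"],s["force"],s["ee_rot"]); blobs(im,c,d,"red",.062); blobs(im,c,d,"yellow",.056)
cv2.imwrite("pics/w4.png",cv2.resize(im[:,:,::-1],(800,600),interpolation=cv2.INTER_CUBIC))
E
```

```text
13.45 [ 0.64129709 -0.02799734  0.20538166] [ 0.07434043 -0.16700094  0.32788247] [2.15368684 2.28458853 0.00270975]
red [219, 156, 80, 59, 3783] rect [641.6  16.4  28.7  15.    3.3] mean [641.5  16.1]
```

View pics/w4.png

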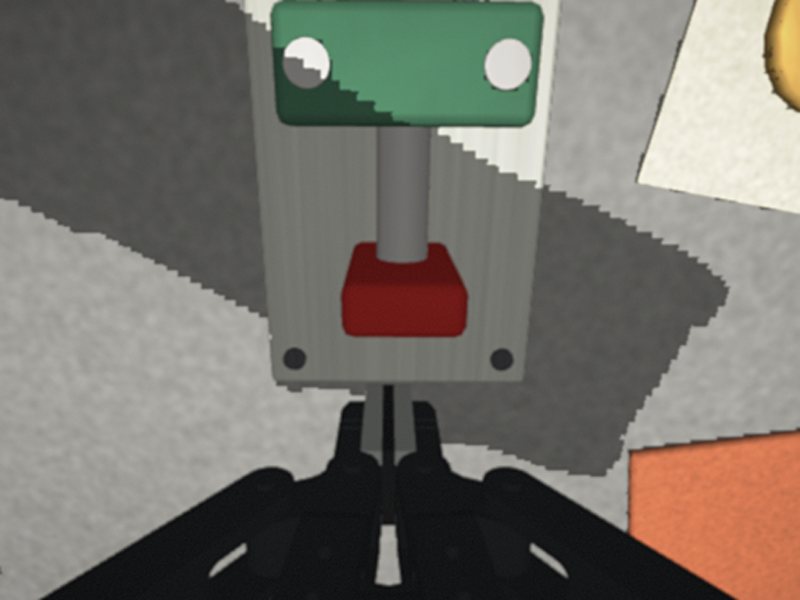

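Paddle at (404,315), closed fingers behind it at (390,430): I need about 3 mm more in x. Then I push along the bed's axis in small steps.

Call:
step_arm(
  steps=[
    [[3, 0, 0, 0, 0, 0, 255], [2.5, 10, 0, 0, 0, 0, 255], [2, 18, 0, 0, 0, 0, 255], [1.8, 21, 0, 0, 0, 0, 255], [1.6, 24, 0, 0, 0, 0, 255], [1.5, 26, 0, 0, 0, 0, 255], [1.4, 28, 0, 0, 0, 0, 255], [1.3, 30, 0, 0, 0, 0, 255], [1.2, 31, 0, 0, 0, 0, 255], [1.2, 32, 0, 0, 0, 0, 255]],
  ],
)

```text
t: 14.5
position: [0.6415, 0.0031, 0.2037]
ee_rot: [2.156, 2.284, -0.001]
force: [-0.5, -2.4, 1.2]
opening: -0.001
finger_force: 1.4
```

Call:
step_arm(
  steps=[
    [[0, 1, 0, 0, 0, 0, 255], [-0.1, 2, 0, 0, 0, 0, 255], [-0.2, 3, 0, 0, 0, 0, 255], [-0.2, 4, 0, 0, 0, 0, 255], [-0.3, 5, 0, 0, 0, 0, 255], [-0.3, 6, 0, 0, 0, 0, 255], [-0.4, 7, 0, 0, 0, 0, 255], [-0.5, 8, 0, 0, 0, 0, 255], [-0.5, 9, 0, 0, 0, 0, 255], [-0.6, 10, 0, 0, 0, 0, 255]],
  ],
)

```text
t: 15.5
position: [0.641, 0.0134, 0.2037]
ee_rot: [2.156, 2.285, -0.0]
force: [-0.8, -3.0, -0.1]
opening: 0.003
finger_force: 1.8
```

Call:
step_arm(
  steps=[
    [[0, 1, 0, 0, 0, 0, 255], [-0.1, 2, 0, 0, 0, 0, 255], [-0.2, 3, 0, 0, 0, 0, 255], [-0.2, 4, 0, 0, 0, 0, 255], [-0.3, 5, 0, 0, 0, 0, 255]],
  ],
)

```text
t: 16.0
position: [0.6407, 0.0185, 0.2037]
ee_rot: [2.156, 2.285, -0.0]
force: [0.4, -4.0, 0.2]
opening: 0.005
finger_force: 2.3
```

Call:
step_arm(
  steps=[
    [[0, 0.5, 0, 0, 0, 0, 255], [0, 1, 0, 0, 0, 0, 255], [-0.1, 1.5, 0, 0, 0, 0, 255], [-0.1, 2, 0, 0, 0, 0, 255]],
  ],
)

```text
t: 16.4
position: [0.6406, 0.0191, 0.2037]
ee_rot: [2.156, 2.283, -0.002]
force: [0.1, -7.8, -0.3]
opening: 0.005
finger_force: 4.0
```

Call:
step_arm(
  steps=[
    [[0, 0.5, 0, 0, 0, 0, 255], [0, 1, 0, 0, 0, 0, 255], [-0.1, 1.5, 0, 0, 0, 0, 255], [-0.1, 2, 0, 0, 0, 0, 255]],
  ],
)

```text
t: 16.8
position: [0.6405, 0.0194, 0.2038]
ee_rot: [2.156, 2.28, -0.004]
force: [0.7, -12.5, -1.7]
opening: 0.001
finger_force: 5.8
```

Call:
step_arm(
  steps=[
    [[0, 0.5, 0, 0, 0, 0, 255], [0, 1, 0, 0, 0, 0, 255], [-0.1, 1.5, 0, 0, 0, 0, 255], [-0.1, 2, 0, 0, 0, 0, 255], [-0.1, 2.5, 0, 0, 0, 0, 255], [-0.2, 3, 0, 0, 0, 0, 255], [-0.2, 3, 0, 0, 0, 0, 255], [-0.2, 3, 0, 0, 0, 0, 255], [-0.2, 3, 0, 0, 0, 0, 255], [-0.2, 3, 0, 0, 0, 0, 255]],
  ],
)

```text
t: 17.8
position: [0.6404, 0.02, 0.2038]
ee_rot: [2.157, 2.276, -0.007]
force: [1.5, -15.3, -2.5]
opening: -0.001
finger_force: 8.1
```

```bash
python3 - <<'E'
from h import *
from bench import r, vision
o=[]
for n in("wrist","scene"):
    im,d=vision.get_image(n); o.append(im)
w=cv2.resize(o[0],(400,300)); s=cv2.resize(o[1][180:250,215:355],(400,200),interpolation=cv2.INTER_CUBIC)
cv2.imwrite("pics/w5.png",cv2.resize(np.vstack([w,s])[:,:,::-1],(480,600)))
s=r.state(); print(s["t"],s["force"],s["position"])
E
```

```text
17.9 [  1.35944508 -15.48324968  -2.67953433] [0.64039026 0.01994701 0.20382811]
```

View pics/w5.png

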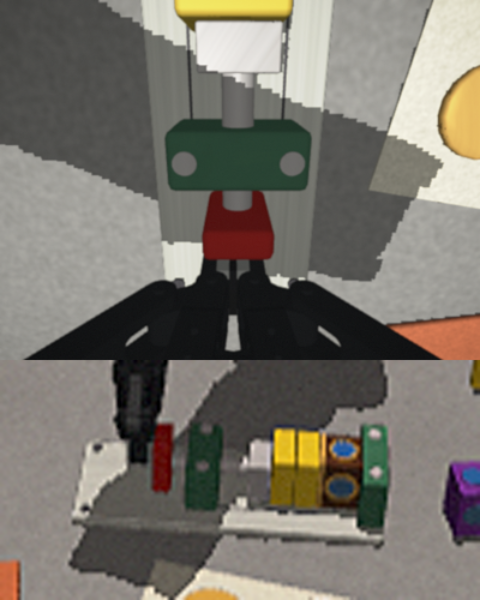

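The jaw (238,45) is flat against the spacers, and the scene crop shows jaw, two spacers, plinth and fence with no gaps. I'll firm up the push slightly and hold it.

Call:
step_arm(
  steps=[
    [[0, 0.5, 0, 0, 0, 0, 255], [0, 1, 0, 0, 0, 0, 255], [-0.1, 1.5, 0, 0, 0, 0, 255], [-0.1, 2, 0, 0, 0, 0, 255], [-0.1, 2.5, 0, 0, 0, 0, 255], [-0.1, 2.5, 0, 0, 0, 0, 255], [-0.1, 2.5, 0, 0, 0, 0, 255], [-0.1, 2.5, 0, 0, 0, 0, 255], [-0.1, 2.5, 0, 0, 0, 0, 255], [-0.1, 2.5, 0, 0, 0, 0, 255], [-0.1, 2.5, 0, 0, 0, 0, 255], [-0.1, 2.5, 0, 0, 0, 0, 255]],
  ],
)

```text
t: 19.1
position: [0.6403, 0.0205, 0.2039]
ee_rot: [2.157, 2.272, -0.01]
force: [1.1, -21.3, -3.4]
opening: 0.001
finger_force: 10.3
```

```bash
python3 -c "
from bench import r
print(r.state()['force']); print(r.finish_job())"
```

```text
[  1.12496931 -21.25045798  -3.35701717]
the job is handed in; nothing more can be done
None
```

I stood two yellow spacers in the lane, closed the jaw up tight on the stack against the plinth, and handed the job in at about 19 s with a steady 21 N push still on the paddle.

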